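# Index the rotary sample table to its next hole

### The arm

A 6-joint arm with a two-finger parallel gripper is mounted at the origin on the work surface. World frame = base frame: x ahead of the robot, y to its left, z up, the work surface at z = 0. Lengths are in mm, angles in rad, forces in N, time in s.
With the tool pointing down it reaches from about 325 to 1000 mm from the base axis. Payload 5.1 kg.
Tool frame: the origin (TCP) lies midway between the tips of the shut fingers; the grasp point (between the pads) lies 19 mm behind it; z points along the fingers, y is the direction in which the jaws open and shut (so a half turn about z gives the same grasp; the last joint's range is limited). The gripper opens to 85 mm and grips with 20 to 120 N. Pads are 22 mm wide; open, the fingers measure 114 mm over their backs; the gripper's body (76 mm by 85 mm) begins 54 mm behind the grasp point. The pads swing forward as they close: fully open they stand 13 mm farther back than shut.
Start: joints at [-1.392, 0.124, 1.65, -0, 1.367, -0.083], TCP at [168.2, -627.848, 231.322] pointing down, gripper open.
Joint ranges: [-2.61, 2.61], [-1.02, 2.33], [0.03, 2.71], [-1.35, 4.49], [0.32, 2.68], [-2.91, 2.91]. Speed limits (rad/s): [2.57, 2.57, 3.14, 3.14, 3.14, 3.14].

### API

Orientations are given as a rotation vector (axis times angle).
In Python, from rig import robot gives the robot as it stands.
- The arm moves only by the tool drive_tool, never from a script. Its argument "series" is text: rows parted by semicolons, each of 4 numbers parted by spaces: the shift along the world's x, y, z in mm, then the turn about the world's z in rad. A call has 1 to 12 rows; each row is the pose to reach, as a shift and turn from the pose commanded when the call began; what a row does not reach only later rows make up. A row lasts 1/8 s, in which the tool goes at most 62.5 mm and 10.7 degrees, less where a joint would pass 70% of its speed; a pose out of reach is approached as far as the arm can. A call with a gripper value outside its range is refused whole. "claw" is the opening, from 0 (shut) to 1 (fully open), set as the call begins (left out, the last holds). The fingers move at their own pace and stop on an object; "squeeze" is the grip in N (left out, the last holds). Time passes only in rows, so rows that repeat a pose let the fingers close. It gives the time, the measured TCP pose, the force and the opening at its end, in the units of the state.
- robot.get_obs(): the state, without advancing time (a new reading comes with each control period).
- robot.get_image(name): name is "side" or "top" or "wrist"; returns the picture (400x640x3 uint8, red, green, blue); there is no depth.
- robot.calibration(name): a dict with "fx", "fy", "cx", "cy" (pixels), "rvec" (rotation vector, rad) and "tvec" (3), from world to camera coordinates, as OpenCV has them; the wrist camera has in their place "hand_eye" (4x4, takes a point from camera to tool coordinates, whose origin is the TCP and whose axes are the flange's). Camera axes: x right, y down, z forward; pixel columns grow to the right and rows downward; lengths in mm; the calibration is good to about 2 mm. The wrist camera is an equidistant fisheye: a pixel r from the principal point sees the ray r / f radians off the axis. A picture is of the moment at which its call begins: read the wrist's pose just before it. calibration takes no time and is no camera call.
- robot.finish_job(): hands the job in, once; it reports no verdict.
Trained networks look in the newest picture that a camera, given by its name, has taken for a name from the list of things; names that differ only in an ending like _2 or _b are one class to them, and where a whole thing is asked for, a point or a joint stands for the part that bears it (a point fixed in the world has none). Each returns a list of dicts, best first, with "p" (0 to 1); they miss things now and then, are a little off and sometimes report something else, mostly with a low value. They report only what shows in the picture. A call takes as long as a camera call.
- robot.spot_in(camera, label): "position" ([x, y, z] in mm, in world coordinates, good to about 4 mm: the middle of the surface that is visible of it).
- robot.pinpoint(camera, label): "position" ([x, y, z] in mm, in world coordinates, good to about 4 mm: a listed point, or the origin of a listed thing).
The state is a dict: "time_s": time; "joint_positions": joint angles; "qd": joint speeds; "tau": joint torques, N m; "tcp_pos": TCP position; "tcp_rot": TCP orientation; "contact_force": force on the tool from outside, world axes, zero at the start; "wrist_torque": the same for the moment, N m; "grip_width": finger opening in mm.
Only numpy, scipy, OpenCV 4.12 (cv2) and the standard library are available. Lean on these libraries where they do the work, as an engineer would, in place of code of your own. Each camera call takes 0.05 s, during which the arm holds its last target.

### The job

With the fingertips, press down the round push pad sunk in the rotary sample table and, keeping it pressed, turn the table one hole anticlockwise seen from above, the way its arrow points, so that the three vials come to face the white reader; then let the pad spring back up, so that the pin stands in that next hole and the table is locked there. Do not run past that hole or turn it the other way; lift nothing, leave the vials seated in their pockets, and leave the other things on the bench where they are.

Things in the scene. Friction and masses are not known exactly. Their poses are not given: they have to be found in the camera images.
- base: Fixed base: grey disc 292 mm across, 12 mm thick; origin at its underside's centre, the vertical turning axis passes through it. Carries a flat aluminium ring (outer 284, inner 230 mm across, top 54 mm up) with eight 16 mm holes every 45 degrees (0.785 rad) at 128 mm radius, the first on the base's -x axis. White box-shaped reader outside the ring at +45 degrees, 112 mm tall. 
- turntable (a joint): Angle of the rotary table on its base, rad: 0 at the start (pin in the first hole), growing anticlockwise seen from above; the next hole is at 0.785. Locked, with about 1 degree of play, while the pin stands in a hole; free, with light friction of about 0.1 N m, while the push pad is down.
- deck_centre (a point): Centre of the rotary table's top face, on the vertical turning axis, 82 mm above the bench; axes turn with the table. The table is a light grey slab 200 x 100 x 24 mm, x along its length: round push-pad well towards its -x end, three vial pockets towards its +x end, a dark arrow on top near the middle.
- pad_top (a point): Centre of the push pad's top: flat round black pad with grey spot, 49 mm across, in a 54 mm round well in the table, 66 mm from the turning axis on the table's -x side. At rest 80 mm above the bench, 2 mm below the table's top; moves with the pad. Held down and dragged sideways by a fingertip, it takes the table along, by friction or by the well's wall.
- plunger (a joint): How far the push pad is pressed down, m: 0 at rest, 0.018 at the bottom stop; spring about 2 N at first, 5 N at the bottom. The pin is clear of the ring from 0.011 on: hold about 0.013 to 0.017 while turning. Let go between holes, the pin rubs under the ring and the pad stays about 11 mm down; within about 2.5 degrees of a hole it snaps in and centres the table.
- pin_tip (a point): Tip of the upright cone-tipped steel pin, 12 mm across, joined to the push pad by an arm under the table; it stands from below in a ring hole, 128 mm from the axis on the table's -x side, 57 mm above the bench at rest (3 mm above the ring). It goes down with the pad.
- vial0_mid (a point): One of three loose glass vials with white caps, standing in a row in the table's pockets, 62 mm from the axis on the table's +x side and 32 mm apart: 16 mm diameter, cap 19 mm, 57 mm tall, 39 mm of it above the table's top. Point: on its axis, 30 mm above its foot; z along the vial. Must stay seated (point 94 mm above the bench).
- vial1_mid (a point): One of three loose glass vials with white caps, standing in a row in the table's pockets, 62 mm from the axis on the table's +x side and 32 mm apart: 16 mm diameter, cap 19 mm, 57 mm tall, 39 mm of it above the table's top. Point: on its axis, 30 mm above its foot; z along the vial. Must stay seated (point 94 mm above the bench).
- vial2_mid (a point): One of three loose glass vials with white caps, standing in a row in the table's pockets, 62 mm from the axis on the table's +x side and 32 mm apart: 16 mm diameter, cap 19 mm, 57 mm tall, 39 mm of it above the table's top. Point: on its axis, 30 mm above its foot; z along the vial. Must stay seated (point 94 mm above the bench).
- jar_mid (a point): Loose closed specimen jar, clear, 60 mm diameter, 62 mm tall, beside the base; leave alone. Point on its axis, 30 mm up.
- beaker_mid (a point): Loose clear cup, 66 mm across its rim, 85 mm tall, near the base; leave alone. Point on its axis, 42 mm up.
- marker_mid (a point): Loose marker pen lying on the bench beside the base, about 140 x 13 mm; leave alone. Point near its middle, 6 mm up.
- tipbox_mid (a point): Loose open blue pipette-tip box, 120 x 85 x 52 mm; leave alone. Point at its centre, 25 mm up.
- pipette_mid (a point): Loose hand pipette lying on the bench, about 235 mm long; leave alone. Point near its middle, 12 mm up.

How it is judged (in metres and radians):
On the way, in this order (a step that is already met when the one before it is completed fails the run):
1. the push pad is pressed in while the table still stands at its first hole (value of joint plunger above 0.0095 m and value of joint turntable between -0.1 and 0.15 rad), for 0.02 s.
2. the table is turning between the holes with the pin out of the ring (value of joint plunger above 0.0085 m and value of joint turntable between 0.25 and 0.65 rad), for 0.02 s.
At the end, for the whole second after the job is handed in: Table at rest at the next hole (0.785 rad within 0.04), push pad up again (under 3 mm down), so the pin is in that hole; the three vials seated upright in their pockets (height within 6 mm, tilt under 0.25 rad); the other loose things within 30 mm of where they were (value of joint turntable between 0.745 and 0.825 rad and value of joint plunger below 0.003 m and velocity of joint turntable between -0.05 and 0.05 rad/s and velocity of joint plunger between -0.01 and 0.01 m/s and height (world z) of vial0_mid between 0.088 and 0.1 m and angle between each of vial0_mid, vial1_mid, vial2_mid's own z axis and vertical below 0.25 rad and height (world z) of vial1_mid between 0.088 and 0.1 m and height (world z) of vial2_mid between 0.088 and 0.1 m and distance of each of jar_mid, beaker_mid, marker_mid, tipbox_mid, pipette_mid from where it was at the start of the episode below 0.03 m); the robot touches nothing.
It fails at once if the table is turned past the next hole (value of joint turntable above 1 rad).
It fails at once if the table is turned the wrong way (value of joint turntable below -0.15 rad).
It fails at once if a vial is lifted out of its pocket or tipped (height (world z) of any of vial0_mid, vial1_mid, vial2_mid above 0.106 m or angle between any of vial0_mid, vial1_mid, vial2_mid's own z axis and vertical above 0.35 rad).
It fails at once if another thing on the bench is lifted, carried or knocked away (distance of any of jar_mid, beaker_mid, marker_mid, tipbox_mid, pipette_mid from where it was at the start of the episode above 0.04 m).
It also fails if it takes over 32 s, if anything falls off the work surface, if the arm or the gripper's body presses on something with over 40 N, if the wrist force passes 120 N, or if a joint passes its speed limit or range.

## Working session

There is one attempt and no reset: what is moved stays moved. The work goes in short steps, Python scripts to look and compute and a tool call to move; the robot and the scene stay as the last step left them, time stands still between calls to the robot, and variables do not carry over. Pictures are saved under pics/ and viewed, and the job is handed in when it is done.

Besides the shell and the picture viewer there is one more tool, called after "Call:" as name(argument=value, ...) on one line, values as JSON. drive_tool: Moves the arm, as the interface text tells. Its arguments: {"type":"object","properties":{"series":{"type":"string"},"claw":{"type":"number"},"squeeze":{"type":"number"}},"required":["series"]}

```bash
mkdir -p pics; python3 - <<'E'
from rig import robot
import cv2
o=robot.get_obs();print({k:o[k] for k in('time_s','tcp_pos','tcp_rot','grip_width','contact_force')})
for c in("top","side"):
    im=robot.get_image(c);cv2.imwrite(f"pics/{c}0.png",im[:,:,::-1])
    for l in("pad_top","deck_centre","base","pin_tip","vial1_mid","beaker_mid","jar_mid"):
        print(c,l,[(d['p'],d['position']) for d in robot.pinpoint(c,l)[:3]])
E
```

```text
{'time_s': 0.0, 'tcp_pos': array([ 168.06198463, -627.24366314,  230.02646822]), 'tcp_rot': array([-3.11261283e+00, -4.09726271e-01,  1.62287930e-04]), 'grip_width': 85.26926775803865, 'contact_force': array([-0.09591234, -0.70048895, -0.05573701])}
top pad_top [(0.57, [530.2, 125.7, 77.5])]
top deck_centre [(0.69, [589.7, 108.9, 84.5])]
top base [(0.69, [593.4, 105.7, -1.9]), (0.21, [470.5, 141.3, 56.7])]
top pin_tip [(0.56, [470.9, 141.3, 52.4])]
top vial1_mid [(0.55, [644.1, 83.5, 94.9])]
top beaker_mid [(0.58, [424.1, -28.8, 43.2])]
top jar_mid [(0.75, [509.6, -85.8, 30.4])]
side pad_top [(0.73, [526.3, 124.4, 79.0])]
side deck_centre [(0.58, [591.6, 104.6, 85.9])]
side base [(0.82, [592.9, 106.4, -1.5])]
side pin_tip [(0.25, [620.7, 293.0, 3.6])]
side vial1_mid [(0.43, [651.7, 87.6, 94.5])]
side beaker_mid [(0.58, [429.1, -23.8, 39.7]), (0.36, [619.1, 293.7, 5.3])]
side jar_mid [(0.6, [591.5, 102.3, 84.3]), (0.55, [511.1, -80.9, 27.4])]
```

View pics/top0.png

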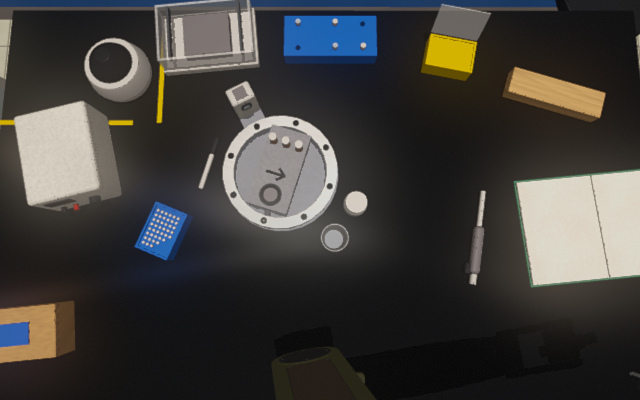

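View pics/side0.png

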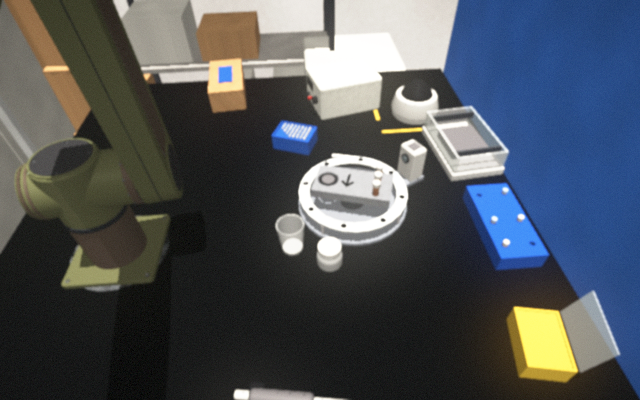

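```bash
cat > h.py <<'E'
import numpy as np,cv2
from rig import robot
def proj(c,P):
    k=robot.calibration(c);K=np.array([[k['fx'],0,k['cx']],[0,k['fy'],k['cy']],[0,0,1]])
    return cv2.projectPoints(np.array(P,float).reshape(-1,1,3),np.array(k['rvec'],float),np.array(k['tvec'],float),K,None)[0].reshape(-1,2)
def unproj(c,uv,z):
    k=robot.calibration(c);R=cv2.Rodrigues(np.array(k['rvec'],float))[0];t=np.array(k['tvec'],float).ravel()
    d=R.T@np.array([(uv[0]-k['cx'])/k['fx'],(uv[1]-k['cy'])/k['fy'],1]);C=-R.T@t
    return C+d*(z-C[2])/d[2]
E
python3 - <<'E'
from h import *
C=np.array([591.5,106.5]);a=np.arctan2(106.5-125,591.5-528.5)
print(a)
for c in("top","side"):
    im=cv2.imread(f"pics/{c}0.png")
    for r,z in((-66,80),(-128,57),(62,121),(0,82)):
        for u in proj(c,[[*(C+r*np.array([np.cos(a),np.sin(a)])),z]]): cv2.circle(im,tuple(int(x) for x in u),2,(0,0,255),-1);print(c,r,u)
    t=np.linspace(0,2*np.pi,60)
    for R,z in((142,54),(115,54)):
        p=proj(c,np.c_[C[0]+R*np.cos(t),C[1]+R*np.sin(t),0*t+z]);cv2.polylines(im,[p.astype(int).reshape(-1,1,2)],True,(0,255,0),1)
    pc=C-66*np.array([np.cos(a),np.sin(a)])
    p=proj(c,np.c_[pc[0]+27*np.cos(t),pc[1]+27*np.sin(t),0*t+82]);cv2.polylines(im,[p.astype(int).reshape(-1,1,2)],True,(255,0,255),1)
    u,v=proj(c,[[*C,60]])[0];x0=int(max(0,min(u-160,320)));y0=int(max(0,min(v-120,160)))
    cv2.imwrite(f"pics/{c}0b.png",cv2.resize(im[y0:y0+240,x0:x0+320],None,fx=2.5,fy=2.5,interpolation=2))
E
```

```text
-0.28562170388386665
top -66 [269.16919896 193.98642725]
top -128 [262.60911989 219.74766217]
top 62 [283.56733756 139.14709228]
top 0 [277.30478868 167.76273823]
side -66 [328.23457186 178.33567605]
side -128 [305.63845998 181.8219204 ]
side 62 [378.50445536 172.53109607]
side 0 [353.27214439 180.98875818]
```

View pics/top0b.png

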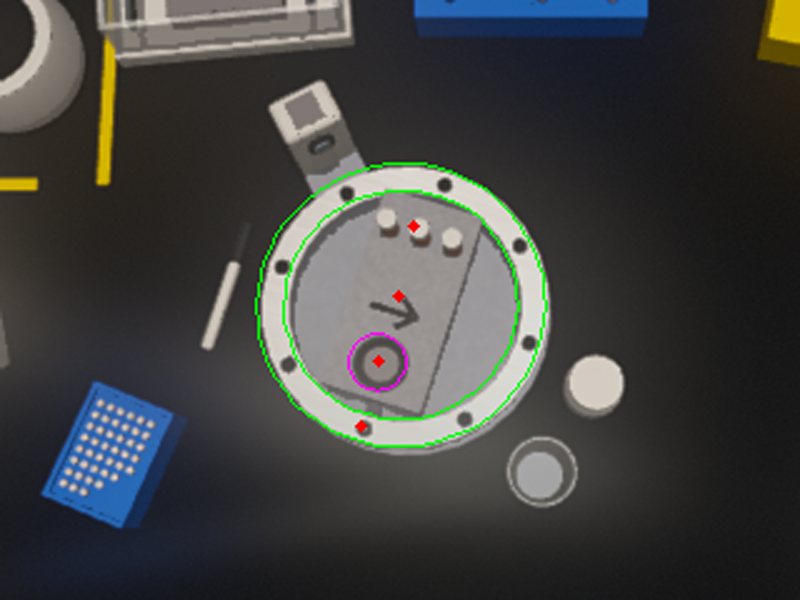

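View pics/side0b.png

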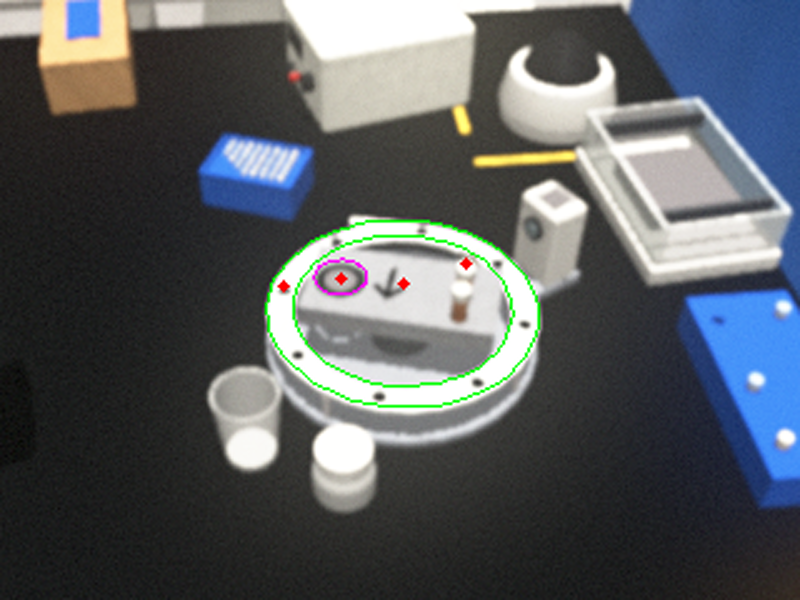

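The overlay agrees with the pictures. The table axis is at about (591.5, 105) and the table's x axis at about -0.32 rad, so the pad is at about (529, 126). I'll shut the fingers and go above it.

Call:
drive_tool(series="361 753 0 1.6;361 753 0 1.6;361 753 0 1.6;361 753 0 1.6;361 753 0 1.6;361 753 0 1.6;361 753 0 1.6;361 753 0 1.6;361 753 0 1.6;361 753 0 1.6;361 753 0 1.6;361 753 0 1.6", claw=0, squeeze=40)

```text
time_s: 2.3
tcp_pos: [493.1, 50.6, 231.8]
tcp_rot: [1.874, 2.519, 0.001]
contact_force: [0.8, -0.8, 0.5]
grip_width: -0.0
```

Call:
drive_tool(series="0 0 0 0;0 0 0 0")

```text
time_s: 2.55
tcp_pos: [492.3, 48.5, 231.2]
tcp_rot: [-1.875, -2.521, 0.001]
contact_force: [-0.2, -0.7, -0.8]
grip_width: -0.1
```

```bash
python3 - <<'E'
from h import *
o=robot.get_obs();print(o['time_s'],o['tcp_pos'],o['tcp_rot'],o['joint_positions'])
im=robot.get_image("wrist");cv2.imwrite("pics/w1.png",im[:,:,::-1])
for l in("pad_top","deck_centre","base","pin_tip"):
    print(l,[(d['p'],d['position']) for d in robot.pinpoint("wrist",l)[:3]])
E
```

```text
2.55 [492.2679885   48.49161322 231.24221336] [-1.87482721e+00 -2.52075920e+00  9.03045428e-04] [-1.01433327e-02 -2.28044293e-01  1.98836764e+00 -4.35087509e-04
  1.38165914e+00 -3.01873171e-01]
pad_top [(0.76, [527.1, 122.9, 80.6])]
deck_centre [(0.59, [590.3, 103.2, 83.2])]
base [(0.59, [592.4, 100.6, -4.5])]
pin_tip [(0.9, [464.8, 139.7, 54.7])]
```

View pics/w1.png

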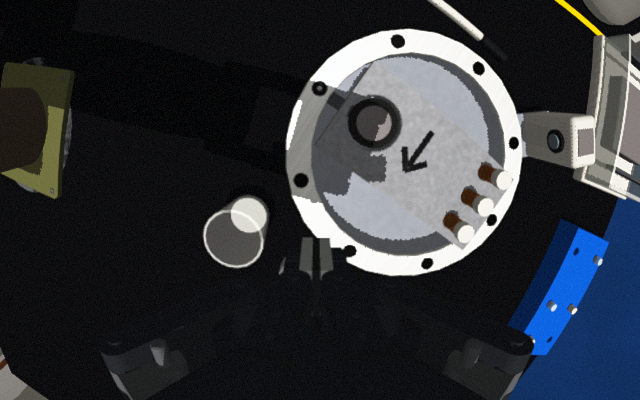

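Call:
drive_tool(series="36 75.5 -30 0;36 75.5 -81 0;36 75.5 -131 0;36 75.5 -131 0;36 75.5 -131 0")

```text
time_s: 3.42
tcp_pos: [529.7, 123.4, 102.5]
tcp_rot: [1.876, 2.517, 0.003]
contact_force: [0.3, -0.4, 0.3]
grip_width: -0.3
```

```bash
python3 - <<'E'
from h import *
o=robot.get_obs();print(o['time_s'],o['tcp_pos'],o['tcp_rot'],o['contact_force'])
for c in("wrist","side","top"):
    im=robot.get_image(c);cv2.imwrite(f"pics/{c}2.png",im[:,:,::-1])
    print([(d['p'],d['position']) for d in robot.pinpoint(c,"pad_top")[:2]])
a=cv2.imread("pics/side2.png")[100:260,240:440];b=cv2.imread("pics/top2.png")[90:250,200:400]
cv2.imwrite("pics/c2.png",cv2.resize(np.hstack([a,b]),None,fx=2,fy=2,interpolation=2))
E
```

```text
3.425 [529.71526721 123.40083961 102.49025001] [1.87611512 2.5172911  0.00308331] [ 0.30117092 -0.40428725  0.34019343]
[(0.67, [527.9, 125.4, 79.2])]
[(0.45, [524.7, 126.7, 77.5])]
[]
```

View pics/wrist2.png

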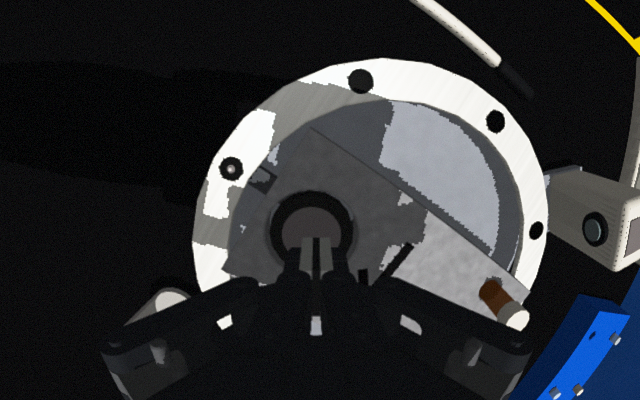

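View pics/c2.png

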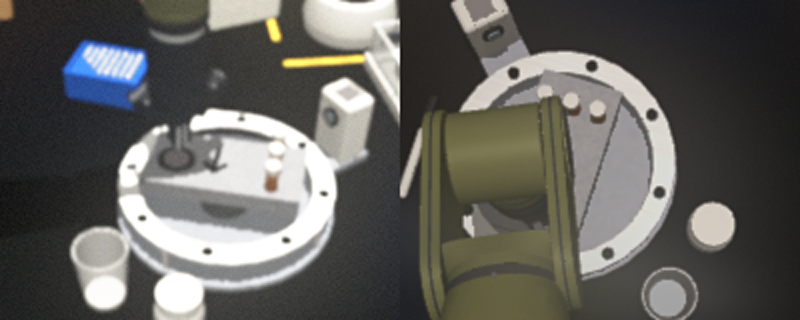

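Call:
drive_tool(series="-1 1 -12 0;-1 1 -24 0;-1 1 -28 0;-1 1 -28 0")

```text
time_s: 4.22
tcp_pos: [527.1, 125.0, 71.9]
tcp_rot: [-1.875, -2.519, 0.002]
contact_force: [-0.8, -0.3, 2.3]
grip_width: 0.2
```

Call:
drive_tool(series="0 0 -4 0;0 0 -7 0;0 0 -7 0;0 0 -7 0")

```text
time_s: 4.72
tcp_pos: [527.4, 125.0, 65.5]
tcp_rot: [-1.876, -2.52, 0.0]
contact_force: [-3.0, 0.3, 4.5]
grip_width: -0.1
```

```bash
python3 - <<'E'
from h import *
o=robot.get_obs();print(o['time_s'],o['tcp_pos'],o['contact_force'])
C=np.array([591.5,104.5]);p=o['tcp_pos'][:2]-C
print(np.hypot(*p),np.arctan2(-p[1],-p[0]))
for t in np.linspace(0,.785,9):
    c,s=np.cos(t),np.sin(t); q=np.array([c*p[0]-s*p[1],s*p[0]+c*p[1]]);print(round(t,3),q-p)
E
```

```text
4.725 [527.37871711 124.96562777  65.46442571] [-2.96209775  0.26827148  4.52260222]
67.3081038183819 -0.3089503970015425
0.0 [0. 0.]
0.098 [-1.69651985 -6.38025658]
0.196 [ -2.75982029 -12.89602559]
0.294 [ -3.17967151 -19.48462017]
0.392 [ -2.95203423 -26.08265282]
0.491 [ -2.07909848 -32.62664524]
0.589 [ -0.56926261 -39.05363903]
0.687 [  1.56294758 -45.30180143]
0.785 [  4.29701852 -51.31102016]
```

Call:
drive_tool(series="-0.9 -3.2 -0.5 0.05;-1.7 -6.4 -0.5 0.1;-2.3 -9.6 -0.5 0.15;-2.8 -12.9 -0.5 0.2;-3 -16.2 -0.5 0.25;-3.2 -19.5 -0.5 0.29;-3.1 -22.8 -0.5 0.34;-3 -26 -0.5 0.39;-3 -26 -0.5 0.39;-3 -26 -0.5 0.39")

```text
time_s: 5.98
tcp_pos: [524.6, 98.8, 65.0]
tcp_rot: [1.353, 2.835, -0.0]
contact_force: [-1.6, -0.6, 4.3]
grip_width: -0.1
```

```bash
python3 - <<'E'
from h import *
o=robot.get_obs();print(o['time_s'],o['tcp_pos'],o['contact_force'],o['joint_positions'])
for c in("wrist","side","top"):
    im=robot.get_image(c);cv2.imwrite(f"pics/{c}3.png",im[:,:,::-1])
    for l in("pad_top","deck_centre","vial1_mid","pin_tip"):print(c,l,[(d['p'],d['position']) for d in robot.pinpoint(c,l)[:2]])
a=cv2.imread("pics/side3.png")[100:260,240:440];b=cv2.imread("pics/top3.png")[90:250,200:400]
cv2.imwrite("pics/c3.png",cv2.resize(np.hstack([a,b]),None,fx=2,fy=2,interpolation=2))
E
```

```text
5.975 [524.60773539  98.78827083  64.99911836] [-1.55201089 -0.64123262  4.25036873] [ 8.57852068e-02  3.46896149e-02  2.04323783e+00 -5.12550839e-04
  1.06327072e+00 -5.94350507e-01]
wrist pad_top []
wrist deck_centre [(0.72, [588.5, 103.7, 81.6])]
wrist vial1_mid []
wrist pin_tip []
side pad_top [(0.6, [522.4, 98.7, 60.7])]
side deck_centre [(0.84, [591.4, 101.7, 82.5])]
side vial1_mid []
side pin_tip [(0.56, [458.3, 93.5, 42.1])]
top pad_top []
top deck_centre []
top vial1_mid [(0.48, [647.5, 108.2, 94.9])]
top pin_tip []
```

View pics/wrist3.png

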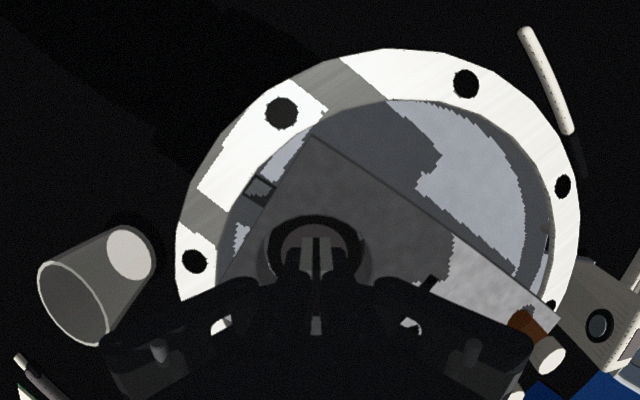

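View pics/c3.png

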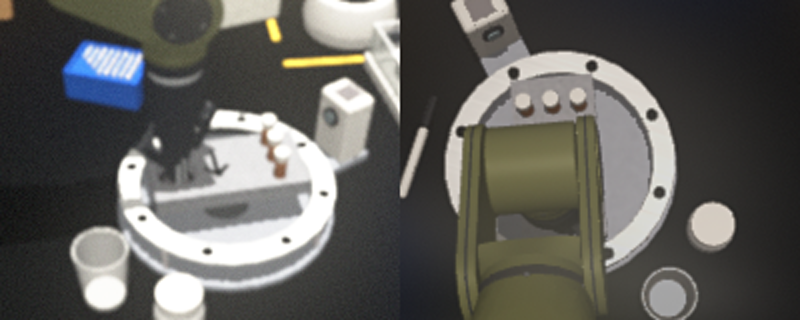

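Call:
drive_tool(series="0.4 -3.3 0 0.05;0.9 -6.5 0 0.1;1.6 -9.8 0 0.15;2.4 -13 0 0.2;3.4 -16.1 0 0.25;4.5 -19.3 0 0.3;5.8 -22.3 0 0.345;7.2 -25.2 0 0.393;7.2 -25.2 0 0.393;7.2 -25.2 0 0.393")

```text
time_s: 7.98
tcp_pos: [532.0, 73.9, 65.0]
tcp_rot: [0.773, 3.044, 0.001]
contact_force: [0.9, 0.3, 4.1]
grip_width: 0.0
```

```bash
python3 - <<'E'
from h import *
o=robot.get_obs();print(o['time_s'],o['tcp_pos'],o['contact_force'])
for c in("wrist","side","top"):
    im=robot.get_image(c);cv2.imwrite(f"pics/{c}4.png",im[:,:,::-1])
    for l in("pad_top","vial1_mid","pin_tip"):print(c,l,[(d['p'],d['position']) for d in robot.pinpoint(c,l)[:3]])
for n in(0,4):
    b=cv2.imread(f"pics/top{n}.png")[110:230,220:345]
    cv2.imwrite(f"pics/t{n}z.png",cv2.resize(b,None,fx=5,fy=5,interpolation=2))
E
```

```text
7.975 [531.95040363  73.89480468  65.02537556] [0.88229325 0.34610482 4.08218563]
wrist pad_top []
wrist vial1_mid []
wrist pin_tip [(0.29, [512.7, -81.2, 30.3])]
side pad_top [(0.44, [531.1, 76.4, 62.4])]
side vial1_mid [(0.47, [646.1, 132.9, 95.8])]
side pin_tip [(0.42, [473.1, 43.1, 38.9])]
top pad_top [(0.43, [534.3, 72.2, 62.2])]
top vial1_mid [(0.38, [639.8, 133.6, 96.5])]
top pin_tip [(0.45, [512.5, -81.7, 29.5])]
```

View pics/wrist4.png

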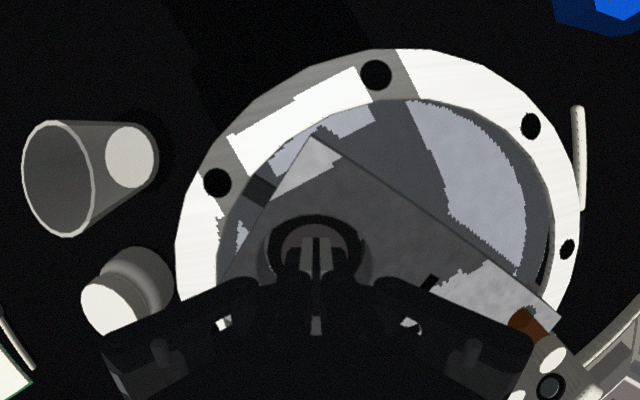

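View pics/t0z.png

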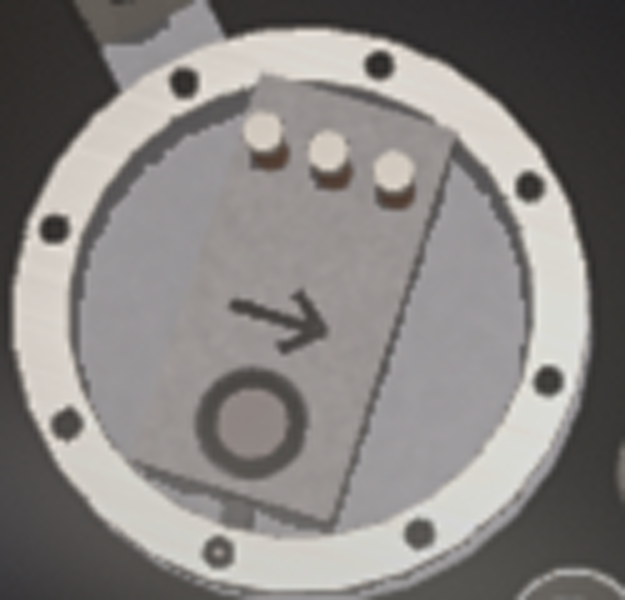

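View pics/t4z.png

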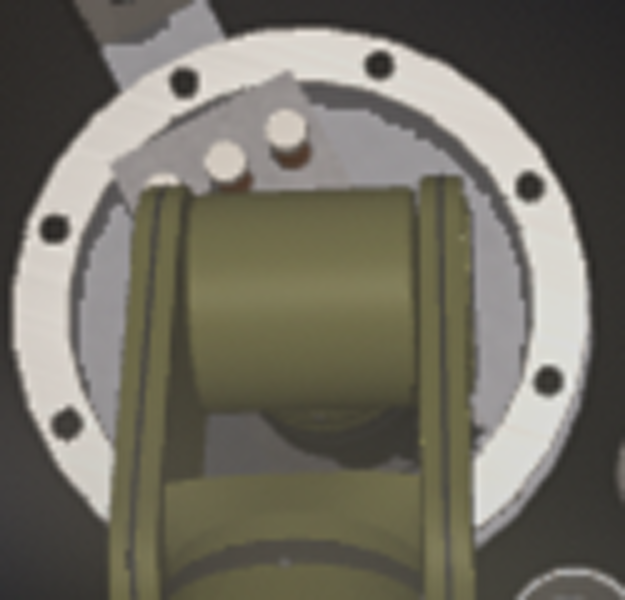

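```bash
python3 - <<'E'
from h import *
def rect(n,z):
    im=cv2.cvtColor(cv2.imread(f"pics/top{n}.png"),cv2.COLOR_BGR2GRAY)
    g=np.arange(0,300)  # px=1mm, u=-(y-C), v=-(x-C)
    U,V=np.meshgrid(g,g); X=591.5+150-V; Y=104+150-U
    p=proj("top",np.c_[X.ravel(),Y.ravel(),np.full(X.size,z)]).astype(np.float32).reshape(300,300,2)
    return cv2.remap(im,p[...,0],p[...,1],cv2.INTER_CUBIC)
for z in(121,82):
    A,B=rect(0,z).astype(np.float32),rect(4,z)
    B3=rect(3,z)
    for nm,T in(("mid",B3),("now",B)):
        best=[]
        for dx in(-3,-1.5,0,1.5,3):
          for dy in(-3,-1.5,0,1.5,3):
            for th in np.arange(.3,.9,.01):
                M=cv2.getRotationMatrix2D((150+dx,150+dy),np.degrees(th),1)
                if z==121: # caps of vials 1,2 outer in table coords, mask in A frame
                    m=np.zeros((300,300),np.uint8)
                    a=-.315
                    for k in((0,-32) if nm=="now" else (-32,0,32)):
                        x=62*np.cos(a)-k*np.sin(a);y=62*np.sin(a)+k*np.cos(a)
                        cv2.circle(m,(int(150-y),int(150-x)),14,255,-1)
                else:
                    m=np.zeros((300,300),np.uint8);a=-.315;pts=[]
                    for x0,y0 in((75,-60),(110,-60),(110,60 if nm=="mid" else 30),(75,60 if nm=="mid" else 30)):
                        x=x0*np.cos(a)-y0*np.sin(a);y=x0*np.sin(a)+y0*np.cos(a);pts.append((150-y,150-x))
                    cv2.fillPoly(m,[np.array(pts,int)],255)
                Aw=cv2.warpAffine(A,M,(300,300));mw=cv2.warpAffine(m,M,(300,300))>128
                best.append((np.corrcoef(Aw[mw],T[mw].astype(float))[0,1],th,dx,dy))
        best.sort(reverse=True);print(z,nm,[tuple(np.round(b,3)) for b in best[:4]])
E
```

```text
121 mid [(np.float64(0.941), np.float64(0.4), np.float64(0.0), np.float64(1.5)), (np.float64(0.94), np.float64(0.4), np.float64(0.0), np.float64(0.0)), (np.float64(0.94), np.float64(0.39), np.float64(0.0), np.float64(3.0)), (np.float64(0.939), np.float64(0.39), np.float64(0.0), np.float64(1.5))]
121 now [(np.float64(0.898), np.float64(0.81), np.float64(0.0), np.float64(0.0)), (np.float64(0.897), np.float64(0.8), np.float64(0.0), np.float64(0.0)), (np.float64(0.897), np.float64(0.82), np.float64(0.0), np.float64(-1.5)), (np.float64(0.892), np.float64(0.78), np.float64(0.0), np.float64(1.5))]
82 mid [(np.float64(0.758), np.float64(0.75), np.float64(3.0), np.float64(3.0)), (np.float64(0.757), np.float64(0.74), np.float64(3.0), np.float64(3.0)), (np.float64(0.757), np.float64(0.76), np.float64(3.0), np.float64(3.0)), (np.float64(0.756), np.float64(0.77), np.float64(3.0), np.float64(3.0))]
82 now [(np.float64(0.838), np.float64(0.72), np.float64(3.0), np.float64(3.0)), (np.float64(0.838), np.float64(0.71), np.float64(3.0), np.float64(3.0)), (np.float64(0.838), np.float64(0.7), np.float64(3.0), np.float64(3.0)), (np.float64(0.835), np.float64(0.73), np.float64(3.0), np.float64(3.0))]
```

Estimates of 0.77 to 0.80 rad agree with the commanded 0.785. I'll let the pad rise slowly and watch it.

Call:
drive_tool(series="0 0 2 0;0 0 4 0;0 0 6 0;0 0 9 0;0 0 12 0;0 0 15 0;0 0 25 0;0 0 35 0;0 0 35 0")

```text
time_s: 9.7
tcp_pos: [532.2, 73.8, 101.0]
tcp_rot: [0.772, 3.044, 0.001]
contact_force: [0.1, 0.9, -0.4]
grip_width: 0.1
```

```bash
python3 - <<'E'
from h import *
o=robot.get_obs();print(o['time_s'],o['tcp_pos'],o['contact_force'])
for c in("wrist","side"):
    im=robot.get_image(c);cv2.imwrite(f"pics/{c}5.png",im[:,:,::-1])
    for l in("pad_top","vial1_mid","pin_tip"):print(c,l,[(d['p'],d['position']) for d in robot.pinpoint(c,l)[:3]])
E
```

```text
9.7 [532.17853164  73.76781914 100.97612659] [ 0.11556386  0.85268656 -0.39278706]
wrist pad_top [(0.67, [532.5, 71.9, 79.0])]
wrist vial1_mid []
wrist pin_tip [(0.71, [478.6, 39.5, 56.7])]
side pad_top [(0.81, [532.7, 74.1, 79.9])]
side vial1_mid [(0.67, [644.3, 133.1, 94.0])]
side pin_tip [(0.53, [474.8, 40.4, 57.3])]
```

View pics/wrist5.png

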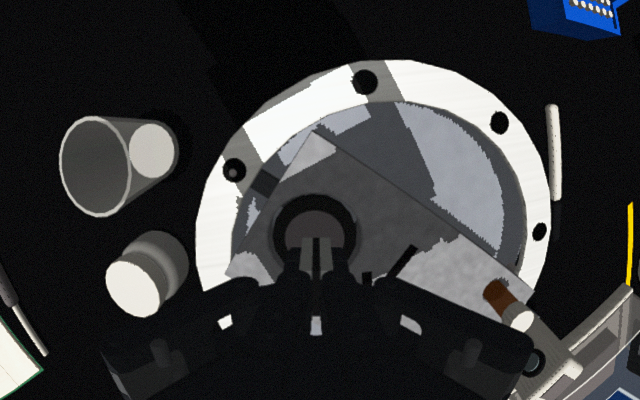

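The pad is back up at 79 to 80 mm. The pin shows in the hole at wrist pixel (234, 170) with its tip at 57 mm. I'll retreat and check from above.

Call:
drive_tool(series="0 0 60 0;0 0 120 0;-30 -60 130 0;-60 -120 130 0;-80 -180 130 0;-100 -240 130 0;-100 -260 130 0;-100 -260 130 0;-100 -260 130 0")

```text
time_s: 11.22
tcp_pos: [431.7, -185.7, 229.6]
tcp_rot: [-0.772, -3.045, -0.001]
contact_force: [-0.1, -0.2, 0.5]
grip_width: -0.0
```

```bash
python3 - <<'E'
from h import *
o=robot.get_obs();print(o['time_s'],o['tcp_pos'],o['contact_force'])
for c in("side","top"):
    im=robot.get_image(c);cv2.imwrite(f"pics/{c}6.png",im[:,:,::-1])
    for l in("pad_top","deck_centre","vial1_mid","pin_tip","jar_mid","beaker_mid"):print(c,l,[(d['p'],d['position']) for d in robot.pinpoint(c,l)[:2]])
a=cv2.imread("pics/side6.png")[100:280,240:440];b=cv2.imread("pics/top6.png")[90:270,200:400]
cv2.imwrite("pics/c6.png",cv2.resize(np.hstack([a,b]),None,fx=2,fy=2,interpolation=2))
E
```

```text
11.225 [ 431.66704722 -185.69602541  229.63391207] [-0.07807343 -0.2114089   0.49626667]
side pad_top [(0.79, [533.1, 75.0, 77.8])]
side deck_centre [(0.92, [589.5, 101.9, 83.5])]
side vial1_mid [(0.47, [647.7, 132.5, 91.7])]
side pin_tip [(0.75, [475.6, 42.7, 56.0])]
side jar_mid [(0.8, [514.3, -81.8, 30.2]), (0.33, [442.3, 393.9, 26.3])]
side beaker_mid [(0.93, [429.0, -26.0, 41.0])]
top pad_top [(0.73, [638.5, 133.5, 94.8]), (0.61, [534.9, 74.7, 78.8])]
top deck_centre [(0.79, [593.9, 107.4, 84.7])]
top vial1_mid [(0.44, [638.4, 132.0, 95.2])]
top pin_tip [(0.79, [480.4, 43.0, 55.3]), (0.56, [660.0, 105.2, 94.5])]
top jar_mid [(0.95, [513.9, -81.8, 30.7])]
top beaker_mid [(0.86, [425.9, -26.5, 43.3])]
```

View pics/c6.png

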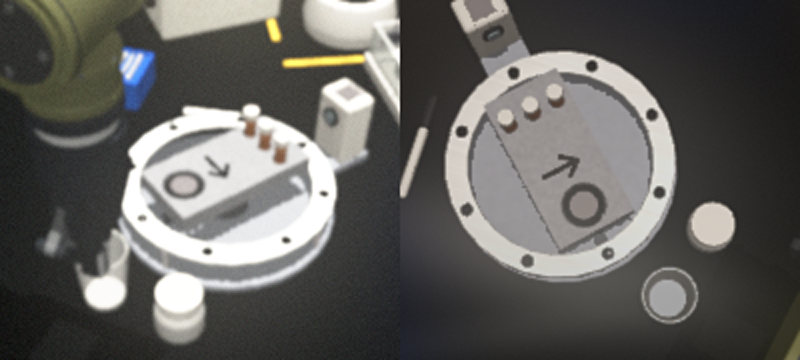

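```bash
python3 -c "
from rig import robot
print(robot.finish_job())"
```

```text
the job is handed in; nothing more can be done
None
```

The table is turned one hole anticlockwise and locked there, and the job is handed in (last clock reading before hand-in about 11.2 s of the 32 s allowed). No verdict is reported, so this rests on my own checks.

**What I did:** I pressed the pad about 14.5–15 mm down with the shut fingertips, with 4–4.5 N of force. I then swung it about 0.785 rad around the table axis, raised the fingers slowly and backed away to 230 mm height.

**Last checks:**
- **Pad and pin:** The pad is back up at about 78–80 mm. The pin is visible in the next hole with its tip at 55–57 mm.
- **Vials:** All three look upright in their pockets in the last side and top pictures and are turned towards the reader. I measured only the middle one, at 92–95 mm.
- **Other things:** The jar and beaker are within about 6 mm of their first readings, which is network noise. I did not measure the marker, tip box and pipette again, but the arm stayed clear of them.
- **Robot:** It touches nothing, and the force reading is about 0.

**Disagreements:** Before release, the image estimates of the table angle spread over 0.76–0.81 rad. One matching attempt, on the table-top edges, was unreliable (0.70–0.73 rad, and it also got the half-way position wrong), so I ignored it. In the last top picture the pad detector also wrongly marked a vial, and the pin detector had a second, wrong find near the vials.

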